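# Slide out a blank sample panel and lay it on the painting stand

### The arm

A 6-joint arm with a two-finger parallel gripper is mounted at the origin on the work surface. World frame = base frame: x ahead of the robot, y to its left, z up, the work surface at z = 0. Lengths are in m, angles in rad, forces in N, time in s.
With the tool pointing down it reaches from about 0.35 to 0.8 m from the base axis. Payload 7.3 kg.
Tool frame: the origin (TCP) lies midway between the tips of the shut fingers; the grasp point (between the pads) lies 19 mm behind it; z points along the fingers, y is the direction in which the jaws open and shut (so a half turn about z gives the same grasp; the last joint's range is limited). The gripper opens to 85 mm and grips with 20 to 120 N. Pads are 22 mm wide; open, the fingers measure 114 mm over their backs; the gripper's body (76 mm by 85 mm) begins 54 mm behind the grasp point. The pads swing forward as they close: fully open they stand 13 mm farther back than shut.
Start: joints at [-1.346, 0.342, 1.524, -0, 1.275, -0.146], TCP at [0.19, -0.489, 0.231] pointing down, gripper open.
Joint ranges: [-2.53, 2.53], [-0.77, 2.02], [0.04, 2.7], [-1, 4.14], [0.28, 2.66], [-3.11, 3.11]. Speed limits (rad/s): [2.57, 2.57, 3.14, 3.14, 3.14, 3.14].

### API

Orientations are given as a unit quaternion [x, y, z, w].
In Python, from bench import * gives the robot as it stands.
- The arm moves only by the tool carry_out, never from a script. Its argument "deltas" is a list of rows, each a list of 4 numbers: the shift along the tool's x, y, z scaled (see below), then the turn about the tool's z scaled (see below). In form: [[dx, dy, dz, turn], ...]. A call has 1 to 10 rows; each row is the pose to reach, as a shift and turn from the pose measured when the call began, along the tool's axes at that moment; what a row does not reach only later rows make up. The controller multiplies each number of a shift by 0.12 m and each number of a turn by 60 degrees. A row lasts 1/10 s, in which the tool goes at most 50 mm and 8.59 degrees, less where a joint would pass 70% of its speed; a pose out of reach is approached as far as the arm can. A call with a number of a shift or a turn outside -1 to 1 is refused whole. A call with a gripper value outside its range is refused whole. "fingers" is the closure, from -1 (fully open) to 1 (shut), so that 0 is half open, set as the call begins (left out, the last holds). The fingers move at their own pace and stop on an object; the grip force is fixed at half the most. Time passes only in rows, so rows that repeat a pose let the fingers close. It gives the time, the measured TCP pose, the force and the opening at its end, in the units of the state.
- get_state(): the state, without advancing time (a new reading comes with each control period).
- camera(name): name is "scene" or "top" or "wrist"; returns the picture (400x640x3 uint8, red, green, blue); there is no depth.
- camera_info(name): a dict with "fx", "fy", "cx", "cy" (pixels), "k1" (the pictures are not rectified: a ray, as slopes to the right and down, at radius r is drawn at 1 + k1 r^2 times it, then the intrinsics apply), "position" and "attitude" of the camera in the world; the wrist camera has in their place "hand_eye" (4x4, takes a point from camera to tool coordinates, whose origin is the TCP and whose axes are the flange's). Camera axes: x right, y down, z forward; pixel columns grow to the right and rows downward; lengths in m; the calibration is good to about 2 mm. A picture is of the moment at which its call begins: read the wrist's pose just before it. camera_info takes no time and is no camera call.
- job_done(): hands the job in, once; it reports no verdict.
Trained networks look in the newest picture that a camera, given by its name, has taken for a name from the list of things; names that differ only in an ending like _2 or _b are one class to them, and where a whole thing is asked for, a point or a joint stands for the part that bears it (a point fixed in the world has none). Each returns a list of dicts, best first, with "score" (0 to 1); they miss things now and then, are a little off and sometimes report something else, mostly with a low value. They report only what shows in the picture. A call takes as long as a camera call. They do not tell look-alikes from the thing itself.
- masks_of(camera, thing): "mask" (400x640 bool, what is visible of it) and "extent" ([left, top, right, bottom] in pixels, round what is visible of it).
The state is a dict: "t": time; "joint_pos": joint angles; "qvel": joint speeds; "joint_efforts": joint torques, N m; "tool_pos": TCP position; "tool_rot": TCP orientation; "wrist_force": force on the tool from outside, world axes, zero at the start; "wrist_torque": the same for the moment, N m; "gripper_width": finger opening in m.
Only numpy, scipy, OpenCV 4.12 (cv2) and the standard library are available. Lean on these libraries where they do the work, as an engineer would, in place of code of your own. Each camera call takes 0.05 s, during which the arm holds its last target. There are 200 camera calls.

### The job

Slide the thin aluminium sample panel along its channel until its front end sticks out well past the front edge of the stock board while it still lies flat on it, then take it by that overhanging end. Lay it flat across both bars of the painting stand, centred and square, lengthwise across the bars, and let go; do not drop it or push the tins and tools around it out of place.

Things in the scene. Friction and masses are not known exactly. Their poses are not given: they have to be found in the camera images.
- panel_mid (a point): Centre (half-way up) of the loose blank aluminium panel: a plain flat plate 180 long (its x), 60 wide (its y), 4 thick (its z), about 0.12 kg. It starts flat in the channel of the stock board, wholly on it, front end 10 to 50 mm behind the front edge, its x along the channel. There the battens stand too close for it to be taken by its sides.
- stock_board: Fixed dark waxed wooden block, 260 long (x), 108 wide (y), top 60 above the table. Light battens, 20 wide and 10 high, along both sides of its top leave a channel 68 wide, open at both ends; the panel slides in it easily (friction about 0.3) when shut fingers press on it with some 5 N and drag it. Origin on the table under its middle line, 100 behind the front edge; +x along the channel.
- board_front_edge (a point): Middle of the stock board's front top edge, where the channel floor ends (60 above the table). +x runs back along the channel away from the robot (give or take 15 degrees), -x points out over the edge towards the robot, z up. In front of the edge there is only air down to the table.
- stand: The fixed painting stand: a base 110 (x) by 150 (y), 12 thick, carrying two parallel light wooden bars 12 thick (x) and 150 long (y), tops 60 above the table, centre lines at x = -35 and +35. A stop 12 high rises at both ends of each bar; 130 are free between the stops. Origin under its middle, on the table.
- stand_top (a point): Point midway between the stand's two bars, at the height of their tops. x points away from the robot, give or take 15 degrees, square to the bars; z up. The panel is to lie with its length along this x (either end may lead), its middle over this point.
- tin_small: Bystander: steel paint tin, 72 across, 65 high, standing behind the stand; origin at the centre of its underside.
- tin_left: Bystander: steel paint tin, 100 across, 118 high; origin at the centre of its underside.
- tin_right: Bystander: steel paint tin, 100 across, 118 high; origin at the centre of its underside.
- brush: Bystander: paint brush 200 long lying between board and stand along its x; origin under its middle.
- filling_knife: Bystander: spatula-like filling knife 250 long lying along its x; origin under its middle.
- stir_stick: Bystander: flat wooden stirring stick 200 x 22 x 5 along its x; origin under its middle.
Not all that is in view belongs to the job. Of the things that look like the part that bears panel_mid, the larger one is meant.

How it is judged:
By the outcome, as a careful person would: the job done as asked, in the order asked, and still so for the second after the job is handed in, with the robot touching nothing.
It also fails if it takes over 45 s, if anything falls off the work surface, if the arm or the gripper's body presses on something with over 40 N, if the wrist force passes 120 N, or if a joint passes its speed limit or range.

## Working session

There is one attempt and no reset: what is moved stays moved. The work goes in short steps, Python scripts to look and compute and a tool call to move; the robot and the scene stay as the last step left them, time stands still between calls to the robot, and variables do not carry over. Pictures are saved under pics/ and viewed, about 8 in all and at most 12, crops included, and the job is handed in when it is done.

Besides the shell and the picture viewer there is one more tool, called after ">>>" as a command line: name --pt "numbers of a row" for each row, then --argument value for the rest. carry_out: Moves the arm, as the interface text tells. Its arguments: {"type":"object","properties":{"deltas":{"type":"array"},"fingers":{"type":"number"}},"required":["deltas"]}

```bash
ls; mkdir -p pics
python3 - <<'E'
from bench import *
import cv2, numpy as np
s=get_state(); print(s['t'],s['tool_pos'],s['tool_rot'],s['gripper_width'])
a=camera('scene'); b=camera('top')
cv2.imwrite('pics/scene0.png',a[:,:,::-1]); cv2.imwrite('pics/top0.png',b[:,:,::-1])
for n in('scene','top','wrist'): print(n,camera_info(n))
for n in ('panel_mid','stock_board','stand'):
  for c in('scene','top'):
    for d in masks_of(c,n): print(n,c,round(d['score'],2),d['extent'],d['mask'].sum())
print(get_state()['t'])
E
```

```text
pics
0.0 [ 0.19016618 -0.48892513  0.23064095] [ 9.82863612e-01  1.84332727e-01 -2.77476183e-05 -7.52439291e-04] 0.08524327054707995
scene {'fx': 443.18841647027295, 'fy': 443.18841647027295, 'cx': 325.73885770813143, 'cy': 200.04091999990916, 'k1': -0.11558749242032632, 'position': array([ 1.67284763, -0.50630376,  0.9102127 ]), 'attitude': array([ 0.74621147,  0.47108204, -0.25720223, -0.39382377])}
top {'fx': 468.4036970362447, 'fy': 468.4036970362447, 'cx': 318.44999585892356, 'cy': 199.91821352676027, 'k1': 0.011082917499117963, 'position': array([0.36109288, 0.02598524, 1.27700294]), 'attitude': array([ 0.71196207, -0.6981394 ,  0.06153938, -0.04386665])}
wrist {'fx': 281.73910551412956, 'fy': 281.73910551412956, 'cx': 318.683917009461, 'cy': 201.75166626489718, 'k1': -0.04611344550153617, 'hand_eye': array([[ 9.48648658e-06, -9.56557561e-01, -2.91543534e-01,
         7.47180417e-02],
       [ 9.99999936e-01, -9.53375387e-05,  3.45342351e-04,
         4.81683959e-05],
       [-3.58134880e-04, -2.91543519e-01,  9.56557499e-01,
        -1.42397876e-01],
       [ 0.00000000e+00,  0.00000000e+00,  0.00000000e+00,
         1.00000000e+00]])}
panel_mid scene 0.59 [262.2, 212.1, 304.0, 244.3] 594
panel_mid scene 0.58 [213.5, 268.8, 258.7, 287.1] 470
panel_mid top 0.56 [425.0, 136.0, 462.8, 174.0] 605
panel_mid top 0.2 [105.5, 188.3, 164.3, 232.2] 1871
stock_board scene 0.69 [249.5, 206.7, 325.9, 266.3] 2225
stock_board top 0.88 [347.0, 122.7, 412.3, 228.9] 2771
stand scene 0.88 [341.7, 181.4, 389.3, 218.5] 1289
stand top 0.93 [224.7, 178.9, 288.7, 225.1] 2344
0.4
```

View pics/scene0.png

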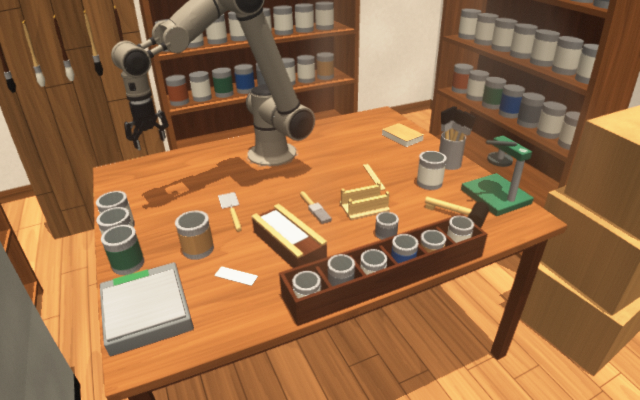

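View pics/top0.png

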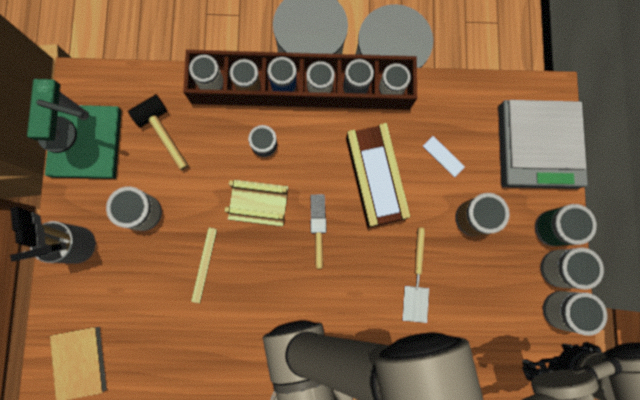

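```bash
cat > h.py <<'E'
from bench import *
import cv2, numpy as np
from scipy.spatial.transform import Rotation as R
def cam(n,s=None):
    i=camera_info(n)
    K=np.array([[i['fx'],0,i['cx']],[0,i['fy'],i['cy']],[0,0,1]]);D=np.array([i['k1'],0,0,0.])
    if n=='wrist':
        T=np.eye(4);T[:3,:3]=R.from_quat(s['tool_rot']).as_matrix();T[:3,3]=s['tool_pos'];T=T@i['hand_eye']
        return K,D,T[:3,:3],T[:3,3]
    return K,D,R.from_quat(i['attitude']).as_matrix(),np.array(i['position'])
def rays(c,px):
    K,D,Rm,p=c
    u=cv2.undistortPoints(np.array(px,float).reshape(-1,1,2),K,D)[:,0]
    return np.c_[u,np.ones(len(u))]@Rm.T,p
def onz(c,px,z):
    d,p=rays(c,px); return p+d*((z-p[2])/d[:,2])[:,None]
def proj(c,X):
    K,D,Rm,p=c
    return cv2.projectPoints((np.array(X,float).reshape(-1,3)-p)@Rm,np.zeros(3),np.zeros(3),K,D)[0][:,0]
def tri(cs,pxs):
    A=np.zeros((3,3));b=np.zeros(3)
    for c,q in zip(cs,pxs):
        d,p=rays(c,[q]);d=d[0]/np.linalg.norm(d);M=np.eye(3)-np.outer(d,d);A+=M;b+=M@p
    return np.linalg.solve(A,b)
def blob(mask,seed):
    n,l,st,ce=cv2.connectedComponentsWithStats(mask.astype(np.uint8),connectivity=4)
    return l==l[seed[1],seed[0]]
def rect(m):
    c=max(cv2.findContours(m.astype(np.uint8),0,cv2.CHAIN_APPROX_NONE)[0],key=len)
    return c[:,0]
def rectz(c,m,z):
    P=onz(c,rect(m),z)[:,:2].astype(np.float32)
    r=cv2.minAreaRect(P); return r,cv2.boxPoints(r)
E
python3 - <<'E'
from h import *
np.set_printoptions(precision=4,suppress=True)
a=cv2.imread('pics/scene0.png');b=cv2.imread('pics/top0.png')
def white(im):
    h=cv2.cvtColor(im,cv2.COLOR_BGR2HSV); return (h[...,1]<60)&(h[...,2]>150)
ct,cs=cam('top'),cam('scene')
mt=blob(white(b),(380,180)); ms=blob(white(a),(285,228))
for n,seed_t,seed_s in(('panel',(380,180),(285,228)),('decoy',(443,156),(236,276))):
    mt=blob(white(b),seed_t);ms=blob(white(a),seed_s)
    qt=np.argwhere(mt).mean(0)[::-1];qs=np.argwhere(ms).mean(0)[::-1]
    print(n,mt.sum(),ms.sum(),qt,qs,'tri',tri([ct,cs],[qt,qs]))
    for z in (.064,.004):print(z,rectz(ct,mt,z))
# stand, board masks
camera('top');
for n in('stand','stock_board'):
    m=masks_of('top',n)[0]['mask']; r=rectz(ct,m,.06); print(n,r)
h=cv2.resize(b[110:240,210:480],None,fx=2.9,fy=2.9,interpolation=cv2.INTER_CUBIC)
cv2.imwrite('pics/crop.png',h)
E
```

```text
panel 1518 693 [379.9354 181.3972] [284.2179 226.6219] tri [ 0.5984 -0.1633  0.0592]
0.064 (((0.5981647372245789, -0.16419976949691772), (0.1812262386083603, 0.05987350642681122), 13.877908706665039), array([[ 0.503 , -0.1569],
       [ 0.5174, -0.215 ],
       [ 0.6933, -0.1715],
       [ 0.679 , -0.1134]], dtype=float32))
0.004 (((0.6098912954330444, -0.17360708117485046), (0.1901903748512268, 0.06283510476350784), 13.877910614013672), array([[ 0.51  , -0.1659],
       [ 0.5251, -0.2269],
       [ 0.7097, -0.1813],
       [ 0.6947, -0.1203]], dtype=float32))
decoy 686 414 [443.4781 156.0685] [236.0459 275.4855] tri [ 0.6861 -0.3529  0.    ]
0.064 (((0.6700301170349121, -0.3349275588989258), (0.11890939623117447, 0.041342392563819885), 44.53927230834961), array([[ 0.6132, -0.3619],
       [ 0.6422, -0.3914],
       [ 0.7269, -0.308 ],
       [ 0.6979, -0.2785]], dtype=float32))
0.004 (((0.6853114366531372, -0.352779746055603), (0.12479119747877121, 0.04338735714554787), 44.53927993774414), array([[ 0.6256, -0.3811],
       [ 0.6561, -0.412 ],
       [ 0.745 , -0.3245],
       [ 0.7146, -0.2936]], dtype=float32))
stand (((0.5351986289024353, 0.1606161892414093), (0.1552748680114746, 0.10874887555837631), 84.33353424072266), array([[0.4734, 0.0887],
       [0.5816, 0.078 ],
       [0.597 , 0.2325],
       [0.4888, 0.2432]], dtype=float32))
stock_board (((0.6167346239089966, -0.15562671422958374), (0.26580584049224854, 0.12029632180929184), 13.2223539352417), array([[ 0.4736, -0.1275],
       [ 0.5011, -0.2446],
       [ 0.7599, -0.1838],
       [ 0.7324, -0.0667]], dtype=float32))
```

View pics/crop.png

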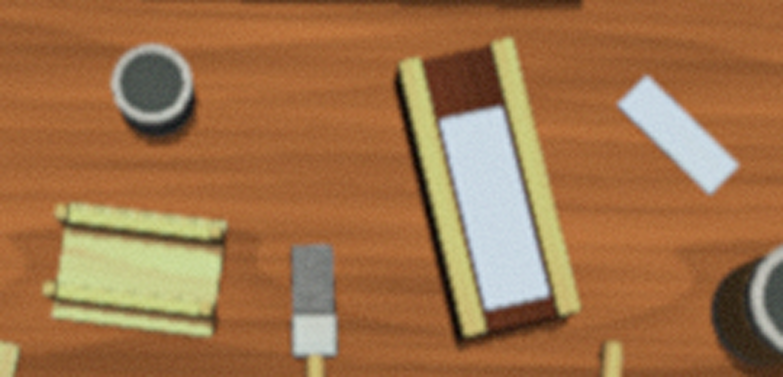

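Top view: panel candidates are the white plate in the board's channel at (380,181), which measures 181×60 mm at z≈0.06, and the loose plate on the table at (443,156), which measures 125×43 mm at z≈0. The larger one, in the channel, is the one meant, and the crop confirms it. The stand is at (257,202). I'll move the wrist camera over the board with the fingers shutting on the way.

>>> carry_out --pt "0.4 -0.13 0 0" --pt "0.8 -0.27 0 0" --pt "1 -0.34 0 0" --pt "1 -0.34 0 0" --fingers 1

```text
t: 0.95
tool_pos: [0.2895, -0.4056, 0.2315]
tool_rot: [0.982, 0.186, 0.0, -0.0]
wrist_force: [-0.7, 0.1, -0.1]
gripper_width: 0.0283
```

>>> carry_out --pt "0.4 -0.13 0 0" --pt "0.8 -0.27 0 0" --pt "1 -0.34 0 0" --pt "1 -0.34 0 0"

```text
t: 1.35
tool_pos: [0.3881, -0.3221, 0.2317]
tool_rot: [0.982, 0.188, 0.001, -0.0]
wrist_force: [-0.4, -0.8, 0.1]
gripper_width: 0.0003
```

>>> carry_out --pt "0.4 -0.13 0 0" --pt "0.8 -0.27 0 0" --pt "1 -0.34 0 0" --pt "1 -0.34 0 0"

```text
t: 1.75
tool_pos: [0.486, -0.2388, 0.2316]
tool_rot: [0.982, 0.19, 0.001, -0.0]
wrist_force: [-0.4, -0.6, 0.5]
gripper_width: -0.0003
```

>>> carry_out --pt "0.4 -0.13 0 0.06" --pt "0.8 -0.27 0 0.12" --pt "0.9 -0.34 0 0.12" --pt "0.9 -0.34 0 0.12" --pt "0.9 -0.34 0 0.12"

```text
t: 2.25
tool_pos: [0.5701, -0.1623, 0.2316]
tool_rot: [0.992, 0.128, 0.0, 0.0]
wrist_force: [1.1, 0.1, 0.4]
gripper_width: 0.0001
```

Run:
```python
from h import *
np.set_printoptions(precision=4,suppress=True)
s=get_state(); w=camera('wrist'); cv2.imwrite('pics/w1.png',w[:,:,::-1]); np.save('w1.npy',[s['tool_pos'].tolist()+s['tool_rot'].tolist()])
c=cam('wrist',s)
h=cv2.cvtColor(w,cv2.COLOR_RGB2HSV); wh=(h[...,1]<60)&(h[...,2]>140)
q=proj(c,[[.598,-.164,.064]])[0].astype(int);print('panel expected',q)
n,l,st,ce=cv2.connectedComponentsWithStats(wh.astype(np.uint8),connectivity=4)
for i in range(1,n):
    if st[i,4]>800: print(st[i],ce[i]); print(rectz(c,l==i,.064))
for d in masks_of('wrist','stock_board'): print(d['score'],d['extent'])
```

```text
panel expected [326 161]
[ 300   72   60  164 8966] [327.4107 151.3112]
(((0.5999236702919006, -0.16460087895393372), (0.17971989512443542, 0.060599103569984436), 13.792692184448242), array([[ 0.5054, -0.1566],
       [ 0.5199, -0.2155],
       [ 0.6944, -0.1726],
       [ 0.68  , -0.1138]], dtype=float32))
[ 451   74   63  101 3133] [482.565  123.7188]
(((0.6791604161262512, -0.31857213377952576), (0.10468895733356476, 0.035569533705711365), 45.309181213378906), array([[ 0.6297, -0.3433],
       [ 0.655 , -0.3683],
       [ 0.7286, -0.2939],
       [ 0.7033, -0.2689]], dtype=float32))
[ 590  195   50   41 1168] [616.833  216.6233]
(((0.6272885799407959, -0.5340991020202637), (0.0698881596326828, 0.038766730576753616), 89.36427307128906), array([[ 0.6075, -0.5688],
       [ 0.6463, -0.5693],
       [ 0.6471, -0.4994],
       [ 0.6083, -0.4989]], dtype=float32))
[ 495  264   87   76 1617] [536.4242 298.5102]
(((0.4874311685562134, -0.48979419469833374), (0.11988282948732376, 0.12084638327360153), 11.972803115844727), array([[ 0.4163, -0.4431],
       [ 0.4413, -0.5613],
       [ 0.5586, -0.5365],
       [ 0.5335, -0.4183]], dtype=float32))
0.6 [274.1, 4.4, 389.2, 254.8]
```

View pics/w1.png

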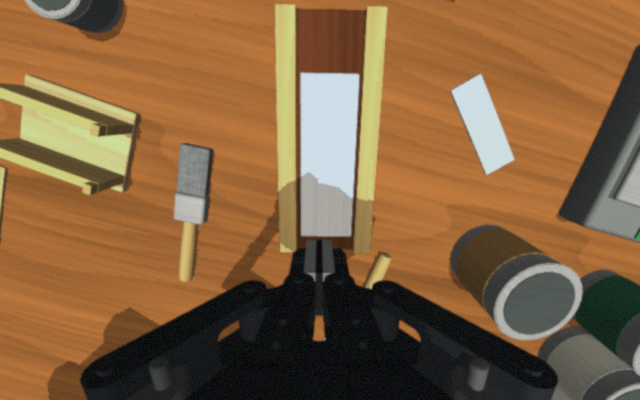

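The wrist view shows the panel at (327,151), which puts its centre at (0.600,-0.165) with yaw 13.8°. Its front end is at v≈237 and the floor edge at v≈249, so it sits about 15 mm behind the edge. I'll move above its rear half and come down.

>>> carry_out --pt "0.3 0.05 0.1 0.015" --pt "0.57 0.087 0.4 0.015" --pt "0.57 0.087 0.8 0.015" --pt "0.57 0.087 0.83 0.015" --pt "0.57 0.087 0.83 0.015"

```text
t: 2.85
tool_pos: [0.6376, -0.1565, 0.1322]
tool_rot: [0.993, 0.118, -0.001, -0.001]
wrist_force: [0.5, -0.2, 1.2]
gripper_width: -0.0003
```

>>> carry_out --pt "0 0 0.2 0" --pt "0 0 0.4 0" --pt "0 0 0.5 0" --pt "0 0 0.5 0" --pt "0 0 0.5 0"

```text
t: 3.35
tool_pos: [0.6385, -0.1572, 0.0745]
tool_rot: [0.993, 0.118, 0.001, 0.0]
wrist_force: [0.5, -0.8, -0.2]
gripper_width: -0.0002
```

Run:
```python
from h import *
np.set_printoptions(precision=4,suppress=True)
v=np.load('w1.npy')[0]; c=cam('wrist',dict(tool_pos=v[:3],tool_rot=v[3:]))
e=onz(c,[[327,249]],.06)[0]; C=np.array([.5999,-.1646,.064]);u=np.array([.9711,.2385,0])
print('edge',e,'edge along u from centre',(e-C)@u)
w=cv2.imread('pics/w1.png')
for v0 in range(236,258): print(v0,w[v0,340],w[v0,312],w[v0,288],w[v0,362])
s=get_state();p=s['tool_pos'];d=p-C
print(p,R.from_quat(s['tool_rot']).as_matrix()[:,0],s['wrist_force'],'along',d@u,'across',d@np.array([-.2385,.9711,0]))
```

```text
edge [ 0.4938 -0.193   0.06  ] edge along u from centre -0.10983087331032909
236 [103 109 118] [ 80  90 106] [ 75 126 150] [ 75 121 147]
237 [45 56 75] [45 55 81] [ 73 121 150] [ 73 120 147]
238 [18 34 60] [30 42 70] [ 73 122 149] [ 72 121 148]
239 [24 37 66] [47 54 71] [ 77 123 149] [ 76 121 148]
240 [17 34 62] [54 58 63] [ 74 122 150] [ 77 124 150]
241 [12 34 64] [62 67 65] [ 74 122 150] [ 74 120 147]
242 [23 39 64] [64 67 68] [ 76 123 150] [ 74 122 148]
243 [21 36 64] [63 65 64] [ 78 123 150] [ 78 124 150]
244 [23 38 65] [67 68 68] [ 74 121 148] [ 77 121 149]
245 [17 32 62] [66 66 67] [ 75 122 148] [ 74 120 147]
246 [20 38 65] [64 65 65] [ 77 123 147] [ 79 124 149]
247 [20 35 60] [61 62 62] [ 83 135 162] [ 75 121 148]
248 [23 31 47] [64 68 67] [ 97 161 181] [ 73 120 147]
249 [ 8 21 27] [61 64 65] [106 176 198] [ 73 123 147]
250 [24 14 18] [66 69 64] [112 181 204] [ 74 120 147]
251 [19 16 10] [66 68 67] [102 171 197] [ 75 122 148]
252 [16 15 15] [64 67 65] [ 80 136 174] [ 71 118 147]
253 [13 16 12] [63 66 65] [ 56 105 159] [ 64 112 153]
254 [14 15 13] [66 69 68] [ 53 100 154] [ 59 110 168]
255 [15 16 14] [66 66 66] [ 50  98 155] [ 58 113 175]
256 [18 13 10] [67 68 68] [ 50  97 157] [ 60 114 178]
257 [23 27 23] [63 68 65] [ 52 103 160] [ 59 115 180]
[ 0.6385 -0.1572  0.0745] [0.9721 0.2346 0.0015] [ 0.4961 -0.8384 -0.2312] along 0.0392125743470984 across -0.0019892825578579506
```

>>> carry_out --pt "0 0 0.05 0" --pt "0 0 0.075 0" --pt "0 0 0.08 0" --pt "0 0 0.085 0" --pt "0 0 0.09 0" --pt "0 0 0.09 0"

```text
t: 3.95
tool_pos: [0.6386, -0.1572, 0.0641]
tool_rot: [0.993, 0.118, 0.001, 0.0]
wrist_force: [-1.1, 0.5, 2.9]
gripper_width: -0.0001
```

>>> carry_out --pt "0 0 0.006 0" --pt "0 0 0.006 0" --pt "0 0 0.006 0"

```text
t: 4.25
tool_pos: [0.6387, -0.1572, 0.0641]
tool_rot: [0.993, 0.118, 0.001, 0.0]
wrist_force: [-2.3, 1.3, 5.0]
gripper_width: 0.0001
```

>>> carry_out --pt "-0.02 0 0.008 0" --pt "-0.06 0 0.008 0" --pt "-0.12 0 0.008 0" --pt "-0.17 0 0.008 0" --pt "-0.17 0 0.008 0"

```text
t: 4.75
tool_pos: [0.6189, -0.1626, 0.0641]
tool_rot: [0.993, 0.118, 0.002, 0.001]
wrist_force: [-1.0, 0.3, 6.8]
gripper_width: -0.0001
```

```bash
cat > pm.py <<'E'
from h import *
np.set_printoptions(precision=4,suppress=True)
def white(cn,im):
    h=cv2.cvtColor(im,cv2.COLOR_RGB2HSV); return (h[...,1]<60)&(h[...,2]>(110 if cn=='wrist' else 130))
def meas(cn,z=.064,exp=(.58,-.17)):
    s=get_state(); im=camera(cn); c=cam(cn,s)
    n,l,st,ce=cv2.connectedComponentsWithStats(white(cn,im).astype(np.uint8),connectivity=4)
    for i in range(1,n):
        if st[i,4]>300:
            r,b=rectz(c,l==i,z)
            if np.hypot(r[0][0]-exp[0],r[0][1]-exp[1])<.08: print(cn,st[i],'ctr',np.round(r[0],4),'size',np.round(r[1],4),'ang',round(r[2],2)); print(b)
    return s,im
E
python3 - <<'E'
from pm import *
s,im=meas('top'); cv2.imwrite('pics/t2.png',im[:,:,::-1])
print(s['tool_pos'],s['wrist_force'])
E
```

```text
[ 0.6189 -0.1626  0.0641] [-0.9677  0.2504  6.8092]
```

Run:
```python
from pm import *
s,im=meas('wrist'); cv2.imwrite('pics/w2.png',im[:,:,::-1])
print(s['tool_pos'],s['wrist_force'])
```

```text
wrist [  256   166   118   123 10855] ctr [ 0.6325 -0.1572] size [0.0719 0.0606] ang 13.6
[[ 0.5904 -0.1362]
 [ 0.6046 -0.1951]
 [ 0.6745 -0.1782]
 [ 0.6603 -0.1193]]
[ 0.6189 -0.1625  0.0641] [-1.5074 -0.3097  6.9359]
```

View pics/w2.png

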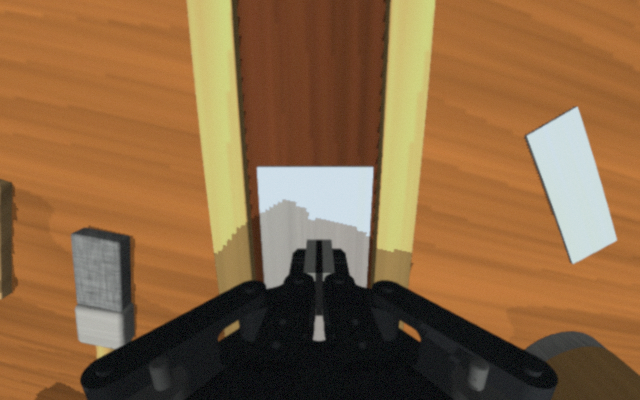

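The panel's rear edge, at v=166, moved about 20 mm together with the tool, so it isn't slipping. I'll carry on with the drag.

>>> carry_out --pt "-0.04 0 0.006 0" --pt "-0.12 0 0.006 0" --pt "-0.2 0 0.006 0" --pt "-0.28 0 0.006 0" --pt "-0.36 0 0.006 0" --pt "-0.44 0 0.006 0" --pt "-0.52 0 0.006 0" --pt "-0.56 0 0.006 0" --pt "-0.57 0 0.006 0" --pt "-0.57 0 0.006 0"

```text
t: 5.85
tool_pos: [0.5524, -0.1791, 0.0641]
tool_rot: [0.993, 0.118, 0.002, 0.002]
wrist_force: [-0.0, -0.4, 7.8]
gripper_width: 0.0001
```

Run:
```python
from pm import *
s,im=meas('wrist',exp=(.56,-.175))
print(s['tool_pos'],s['wrist_force'])
```

```text
wrist [  256   165   118   124 10977] ctr [ 0.5663 -0.1737] size [0.0723 0.0607] ang 13.5
[[ 0.524  -0.1527]
 [ 0.5382 -0.2117]
 [ 0.6085 -0.1948]
 [ 0.5943 -0.1358]]
[ 0.5524 -0.1791  0.0641] [-0.0294 -0.4248  7.8076]
```

>>> carry_out --pt "0 0 -0.2 0" --pt "0 0 -0.6 0" --pt "-0.1 0 -1 0" --pt "-0.5 0 -1 0" --pt "-0.84 -0.015 -1 0" --pt "-0.85 -0.015 -1 0" --pt "-0.85 -0.015 -1 0" --fingers 1

```text
t: 6.6
tool_pos: [0.4511, -0.2011, 0.1835]
tool_rot: [0.993, 0.117, 0.002, 0.001]
wrist_force: [1.1, -0.4, 0.4]
gripper_width: 0.0003
```

>>> carry_out --pt "0 0 0 0" --pt "0 0 0 0" --pt "0 0 0 0" --pt "0 0 0 0" --pt "0 0 0 0" --pt "0 0 0 0" --fingers -1

```text
t: 7.2
tool_pos: [0.4513, -0.2011, 0.1834]
tool_rot: [0.993, 0.117, 0.002, 0.001]
wrist_force: [0.1, 0.0, 0.7]
gripper_width: 0.0845
```

Run:
```python
from pm import *
s,im=meas('wrist',exp=(.53,-.18)); cv2.imwrite('pics/w3.png',im[:,:,::-1])
np.save('w3.npy',[s['tool_pos'].tolist()+s['tool_rot'].tolist()])
meas('top',exp=(.53,-.18))
print(s['tool_pos'],s['tool_rot'],s['gripper_width'])
```

```text
wrist [  282    18    74   205 13914] ctr [ 0.5138 -0.186 ] size [0.1799 0.0616] ang 13.25
[[ 0.4192 -0.1767]
 [ 0.4333 -0.2366]
 [ 0.6084 -0.1954]
 [ 0.5943 -0.1355]]
top [ 370  178   30   54 1130] ctr [ 0.536  -0.1802] size [0.1351 0.0636] ang 12.51
[[ 0.4632 -0.1638]
 [ 0.4769 -0.2258]
 [ 0.6088 -0.1966]
 [ 0.595  -0.1345]]
[ 0.4513 -0.2011  0.1834] [0.9931 0.1174 0.0021 0.0014] 0.0845045113691653
```

View pics/w3.png

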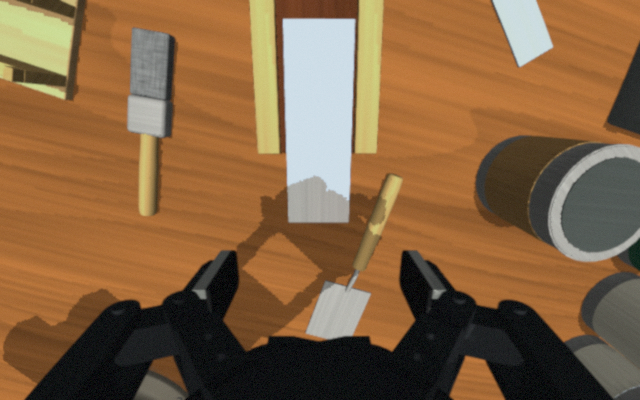

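The wrist view shows the panel at u=283–355, v=18–223. Its overhanging end is clear of the batten ends at v≈153, so the overhang is about 70 mm and it is lying flat. The tool is already over the grip spot, 64 mm ahead of the panel's centre, so I'll go down and grip.

>>> carry_out --pt "0 0 0.35 0" --pt "0 0 0.7 0" --pt "0 0 1 0" --pt "0 0 1 0" --pt "0 0 1 0"

```text
t: 7.8
tool_pos: [0.4519, -0.2015, 0.0639]
tool_rot: [0.993, 0.117, 0.002, 0.001]
wrist_force: [-0.1, -0.4, -0.0]
gripper_width: 0.0853
```

>>> carry_out --pt "0 0 0.1 0" --pt "0 0 0.21 0" --pt "0 0 0.21 0" --pt "0 0 0.21 0"

```text
t: 8.2
tool_pos: [0.4526, -0.2019, 0.0397]
tool_rot: [0.993, 0.117, 0.003, 0.002]
wrist_force: [-0.6, 0.5, 0.4]
gripper_width: 0.0855
```

>>> carry_out --pt "0 0 0 0" --pt "0 0 0 0" --pt "0 0 0 0" --pt "0 0 0 0" --pt "0 0 0 0" --pt "0 0 0 0" --fingers 1

```text
t: 8.8
tool_pos: [0.4532, -0.2022, 0.0401]
tool_rot: [0.993, 0.117, 0.003, 0.002]
wrist_force: [0.9, -1.0, 5.1]
gripper_width: 0.058
```

>>> carry_out --pt "0 0 -0.03 0" --pt "0 0 -0.08 0" --pt "0 0 -0.16 0" --pt "0 0 -0.16 0" --pt "0 0 -0.16 0"

```text
t: 9.3
tool_pos: [0.453, -0.2022, 0.0595]
tool_rot: [0.993, 0.117, 0.003, 0.002]
wrist_force: [-0.8, 0.7, -1.6]
gripper_width: 0.0579
```

Run:
```python
from pm import *
s,im=meas('wrist',z=.084,exp=(.54,-.18)); cv2.imwrite('pics/w4.png',im[:,:,::-1])
print(s['tool_pos'],s['tool_rot'],s['gripper_width'],s['wrist_force'],s['wrist_torque'])
im2=camera('scene');cv2.imwrite('pics/s4.png',cv2.resize(im2[170:300,180:420],None,fx=3,fy=3,interpolation=cv2.INTER_CUBIC)[:,:,::-1])
```

```text
wrist [  236     0   158   324 44563] ctr [ 0.4971 -0.1909] size [0.1428 0.059 ] ang 14.41
[[ 0.4206 -0.1801]
 [ 0.4353 -0.2372]
 [ 0.5737 -0.2017]
 [ 0.559  -0.1445]]
[ 0.453  -0.2022  0.0595] [0.9931 0.1173 0.0033 0.0023] 0.05790511686313227 [-0.8029  0.7413 -1.6044] [-0.0431  0.0748  0.0433]
```

View pics/s4.png

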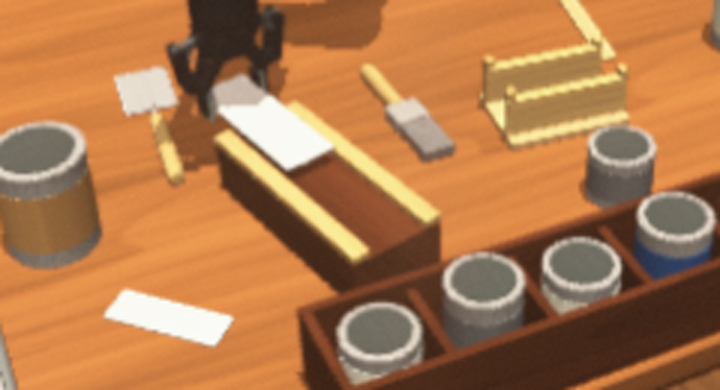

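The lifted panel is at (270,120) in the crop, held level between the fingers with its far end clear of the board. Next I'll fit the stand pose with a box model against the masks from both fixed cameras.

```bash
cat > fit.py <<'E'
from pm import *
from scipy.optimize import minimize
def box(cx,cy,z0,z1,lx,ly):
    return np.array([[cx+a*lx/2,cy+b*ly/2,z] for a in(-1,1) for b in(-1,1) for z in(z0,z1)])
B=[box(0,0,0,.012,.11,.15)]
for x in(-.035,.035):
    B.append(box(x,0,.012,.06,.012,.15))
    for y in(-.07,.07): B.append(box(x,y,.06,.072,.012,.010))
S=4
def sil(c,p,roi):
    x,y,t=p[:3]; dz=p[3] if len(p)>3 else 0
    Rz=R.from_euler('z',t).as_matrix(); m=np.zeros(((roi[3]-roi[1])*S,(roi[2]-roi[0])*S),np.uint8)
    for b in B:
        q=(proj(c,b@Rz.T+[x,y,dz])-roi[:2]+.5)*S
        cv2.fillConvexPoly(m,cv2.convexHull(np.round(q).astype(np.int32)),255)
    return cv2.resize(m,None,fx=1/S,fy=1/S,interpolation=cv2.INTER_AREA)/255.
def fit(views,p0):
    f=lambda p:sum(np.abs(sil(c,p,roi)-m[roi[1]:roi[3],roi[0]:roi[2]]).sum()/m.sum() for c,m,roi in views)
    sim=np.array([p0]+[np.array(p0)+d for d in np.diag([.015,.015,.1,.01][:len(p0)])])
    r=minimize(f,p0,method='Nelder-Mead',options=dict(initial_simplex=sim,xatol=1e-4,fatol=1e-4,maxiter=400)); return r.x,r.fun
E
python3 - <<'E'
from fit import *
V=[]
for n in('top','scene'):
    im=camera(n); d=masks_of(n,'stand')[0]; e=d['extent']; print(n,d['score'],e)
    roi=[int(e[0])-15,int(e[1])-15,int(e[2])+15,int(e[3])+15]; V.append((cam(n),d['mask'].astype(float),roi))
    cv2.imwrite(f'pics/{n}5.png',im[:,:,::-1])
p=[.535,.161,-.1]
for vs in (V[:1],V[1:],V): print(fit(vs,p))
print(fit(V,p+[0.]))
E
```

```text
top 0.66 [226.6, 182.3, 286.7, 227.2]
scene 0.62 [341.7, 184.3, 388.5, 218.3]
(array([ 0.5428,  0.1613, -0.1016]), np.float64(0.05470304063654447))
(array([ 0.5438,  0.159 , -0.1174]), np.float64(0.05628834355828221))
(array([ 0.5427,  0.1602, -0.1089]), np.float64(0.11280379560911233))
(array([ 0.5427,  0.1611, -0.0987, -0.0012]), np.float64(0.11057041136895764))
```

The two views agree: stand at (0.543,0.1605), yaw −6.0°, height within 1 mm. I'll lift higher and carry the panel over.

>>> carry_out --pt "0 0 -0.15 0" --pt "0 0 -0.35 0" --pt "0 0 -0.55 0" --pt "0 0 -0.58 0"

```text
t: 10.0
tool_pos: [0.4537, -0.2027, 0.1309]
tool_rot: [0.993, 0.117, 0.005, 0.004]
wrist_force: [0.6, -0.3, -1.9]
gripper_width: 0.0579
```

>>> carry_out --pt "0.05 -0.15 0 0" --pt "0.12 -0.4 0 0" --pt "0.2 -0.65 0 0" --pt "0.27 -0.87 0 0" --pt "0.31 -1 0 0" --pt "0.31 -1 0 0"

```text
t: 10.6
tool_pos: [0.4613, -0.0753, 0.1293]
tool_rot: [0.993, 0.119, 0.004, 0.003]
wrist_force: [0.4, 0.0, -1.3]
gripper_width: 0.0578
```

>>> carry_out --pt "0.05 -0.15 0 0" --pt "0.12 -0.4 0 0" --pt "0.2 -0.65 0 0" --pt "0.27 -0.87 0 0" --pt "0.31 -1 0 0" --pt "0.31 -1 0 0"

```text
t: 11.2
tool_pos: [0.469, 0.051, 0.128]
tool_rot: [0.993, 0.12, 0.004, 0.003]
wrist_force: [0.3, -0.9, -2.1]
gripper_width: 0.0579
```

>>> carry_out --pt "0.05 -0.15 0 0.04" --pt "0.12 -0.4 0 0.12" --pt "0.2 -0.65 0 0.2" --pt "0.27 -0.85 0 0.28" --pt "0.31 -0.94 0 0.325" --pt "0.31 -0.94 0 0.325" --pt "0.31 -0.94 0 0.325"

```text
t: 11.9
tool_pos: [0.4783, 0.1682, 0.1271]
tool_rot: [0.999, -0.05, 0.004, 0.003]
wrist_force: [-0.0, -0.5, -1.9]
gripper_width: 0.058
```

Run:
```python
from pm import *
s,im=meas('wrist',z=.153,exp=(.53,.16)); cv2.imwrite('pics/w6.png',im[:,:,::-1])
T=R.from_quat(s['tool_rot']).as_matrix()
print(s['tool_pos'],np.degrees(np.arctan2(T[1,0],T[0,0])),T[2],s['gripper_width'],s['wrist_force'])
```

```text
wrist [  236     0   157   324 44594] ctr [0.5241 0.1644] size [0.0584 0.1409] ang 85.05
[[0.4514 0.1414]
 [0.5917 0.1292]
 [0.5968 0.1875]
 [0.4564 0.1996]]
wrist [ 483   80   41   77 2333] ctr [0.5447 0.086 ] size [0.029  0.0168] ang 3.04
[[0.5298 0.0936]
 [0.5307 0.0769]
 [0.5596 0.0784]
 [0.5587 0.0952]]
wrist [ 481  154   43   46 1654] ctr [0.5201 0.0846] size [0.0179 0.0186] ang 3.57
[[0.5106 0.0933]
 [0.5117 0.0748]
 [0.5296 0.0759]
 [0.5285 0.0944]]
[0.4783 0.1682 0.1271] -5.698748180932555 [ 0.0074  0.0047 -1.    ] 0.058029729212643294 [-0.0354 -0.4631 -1.8971]
```

View pics/w6.png

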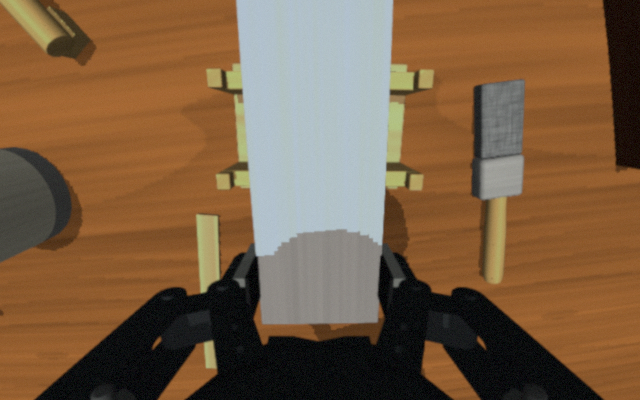

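The wrist view shows the bar-end stops at (214,77), (427,78), (223,180) and (415,180), symmetric about the panel whose midline is at u≈320. I'll use the stops to check the stand centre.

Run:
```python
from pm import *
s=get_state();c=cam('wrist',s)
P=onz(c,[(214,77),(427,78),(223,180),(415,180)],.072);print(P,P.mean(0))
for a,b in((0,1),(2,3)): print('bar dir',np.degrees(np.arctan2(*(P[a]-P[b])[1::-1]))-90 if 0 else np.degrees(np.arctan2(-(P[a]-P[b])[0],(P[a]-P[b])[1])),np.linalg.norm(P[a]-P[b]))
# panel plane: find widths at v=20 and v=315 -> depth
im=cv2.imread('pics/w6.png')[:,:,::-1];m=white('wrist',im)
m=blob(m,(315,100))
K,D,Rm,p=c
for v in(20,100,180,315):
    r=np.flatnonzero(m[v]);l,q=r[0],r[-1]+1
    d,p=rays(c,[[l,v],[q,v]]);w=np.linalg.norm((d[0]-d[1]));k=.06/w
    print(v,l,q,'world mid',p+k*d.mean(0))
```

```text
[[0.5851 0.2262 0.072 ]
 [0.5706 0.0868 0.072 ]
 [0.5163 0.2333 0.072 ]
 [0.5023 0.0955 0.072 ]] [0.5436 0.1605 0.072 ]
bar dir -5.942651964836925 0.14018482861195536
bar dir -5.802582091642408 0.13846465634457658
20 237 393 world mid [0.5885 0.1586 0.1489]
100 243 390 world mid [0.5591 0.161  0.1491]
180 249 386 world mid [0.5259 0.164  0.1495]
315 262 378 world mid [0.4548 0.1699 0.1484]
```

The stand centre is confirmed at (0.543,0.1605), yaw −5.9°. The panel is level in the grip but needs about −1° of yaw. I'll descend with a small correction.

>>> carry_out --pt "0.007 0.01 0.1 0.0175" --pt "0.007 0.01 0.25 0.0175" --pt "0.007 0.01 0.4 0.0175" --pt "0.007 0.01 0.55 0.0175" --pt "0.007 0.01 0.6 0.0175" --pt "0.007 0.01 0.6 0.0175"

```text
t: 12.55
tool_pos: [0.4788, 0.1656, 0.0541]
tool_rot: [0.998, -0.06, 0.002, 0.003]
wrist_force: [0.1, -0.4, -1.6]
gripper_width: 0.0579
```

>>> carry_out --pt "0 0 0.03 0" --pt "0 0 0.06 0" --pt "0 0 0.085 0" --pt "0 0 0.095 0" --pt "0 0 0.1 0" --pt "0 0 0.1 0"

```text
t: 13.15
tool_pos: [0.479, 0.1655, 0.0422]
tool_rot: [0.998, -0.06, 0.002, 0.003]
wrist_force: [-0.2, -0.7, -1.2]
gripper_width: 0.0584
```

Run:
```python
from pm import *
s=get_state();im=camera('wrist');c=cam('wrist',s)
m=white('wrist',im);m=blob(m,(315,100))
for v in(20,100,180,315):
    r=np.flatnonzero(m[v]);l,q=r[0],r[-1]+1
    d,p=rays(c,[[l,v],[q,v]]);k=.06/np.linalg.norm(d[0]-d[1]);print(v,l,q,p+k*d.mean(0))
T=R.from_quat(s['tool_rot']).as_matrix()
print(s['tool_pos'],np.degrees(np.arctan2(T[1,0],T[0,0])),T[2],s['wrist_force'],s['wrist_torque'])
cv2.imwrite('pics/w7.png',im[:,:,::-1])
```

```text
20 237 393 [0.589  0.154  0.0636]
100 243 390 [0.5596 0.157  0.0639]
180 249 386 [0.5266 0.1606 0.0643]
315 262 378 [0.4556 0.1679 0.0634]
[0.479  0.1655 0.0422] -6.8429309725740755 [ 0.0053  0.0053 -1.    ] [-0.1533 -0.7175 -1.199 ] [-0.0251  0.0461  0.044 ]
```

>>> carry_out --pt "0.005 -0.015 -0.008 0" --pt "0.005 -0.015 -0.008 0" --pt "0.005 -0.015 0.005 0" --pt "0.005 -0.015 0.012 0" --pt "0.005 -0.015 0.018 0" --pt "0.005 -0.015 0.018 0"

```text
t: 13.8
tool_pos: [0.48, 0.1674, 0.0408]
tool_rot: [0.998, -0.06, 0.003, 0.003]
wrist_force: [-3.0, -0.4, 7.7]
gripper_width: 0.0579
```

>>> carry_out --pt "0 0 0 0" --pt "0 0 0 0" --pt "0 0 0 0" --pt "0 0 0 0" --pt "0 0 0 0" --pt "0 0 0 0" --fingers -1

```text
t: 14.4
tool_pos: [0.48, 0.1674, 0.0407]
tool_rot: [0.998, -0.06, 0.003, 0.003]
wrist_force: [-1.1, 0.9, -0.6]
gripper_width: 0.0854
```

>>> carry_out --pt "0 0 -0.1 0" --pt "0 0 -0.3 0" --pt "0 0 -0.6 0" --pt "0 0 -0.9 0" --pt "0 0 -1 0" --pt "0 0 -1 0"

```text
t: 15.0
tool_pos: [0.4804, 0.1683, 0.163]
tool_rot: [0.998, -0.06, 0.005, 0.002]
wrist_force: [-0.5, -0.4, -0.9]
gripper_width: 0.0855
```

Run:
```python
from pm import *
s,im=meas('wrist',exp=(.543,.16)); cv2.imwrite('pics/w8.png',im[:,:,::-1])
P=onz(cam('wrist',s),[(0,0)],.06)
s2,im2=meas('top',exp=(.543,.16)); print(s['tool_pos'],s['gripper_width'])
```

```text
wrist [  278    13    79   221 15992] ctr [0.5421 0.1611] size [0.0612 0.18  ] ang 84.07
[[0.4494 0.14  ]
 [0.6285 0.1214]
 [0.6348 0.1823]
 [0.4557 0.2008]]
top [249 165  23  49 409] ctr [0.5699 0.151 ] size [0.128  0.0579] ang 1.86
[[0.505  0.1779]
 [0.5068 0.1201]
 [0.6348 0.1242]
 [0.6329 0.182 ]]
[0.4804 0.1683 0.163 ] 0.0855166511644615
```

View pics/w8.png

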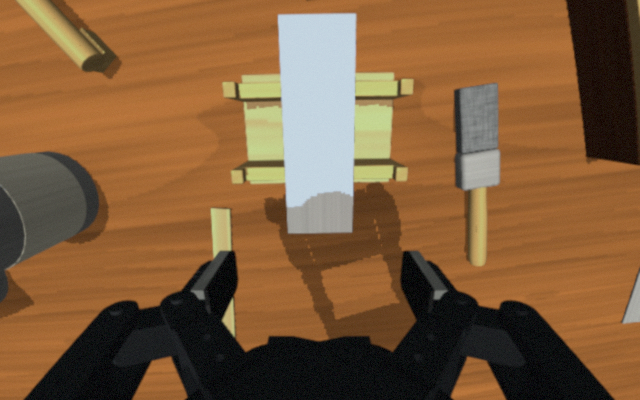

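The panel is centred at (0.542,0.161), yaw −5.9°, against the stand at (0.543,0.1605), yaw −5.9°. I'll take one last look at the surroundings, comparing them with the start.

Run:
```python
from pm import *
a=camera('scene'); b=cv2.imread('pics/scene0.png')[:,:,::-1]
d=cv2.absdiff(a,b).max(2)
o=np.vstack([a[150:310,80:480],cv2.cvtColor(((d>40)*255).astype(np.uint8),cv2.COLOR_GRAY2RGB)[150:310,80:480]])
cv2.imwrite('pics/s9.png',cv2.resize(o,None,fx=1.8,fy=1.8)[:,:,::-1])
```

```text
(no output)
```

View pics/s9.png

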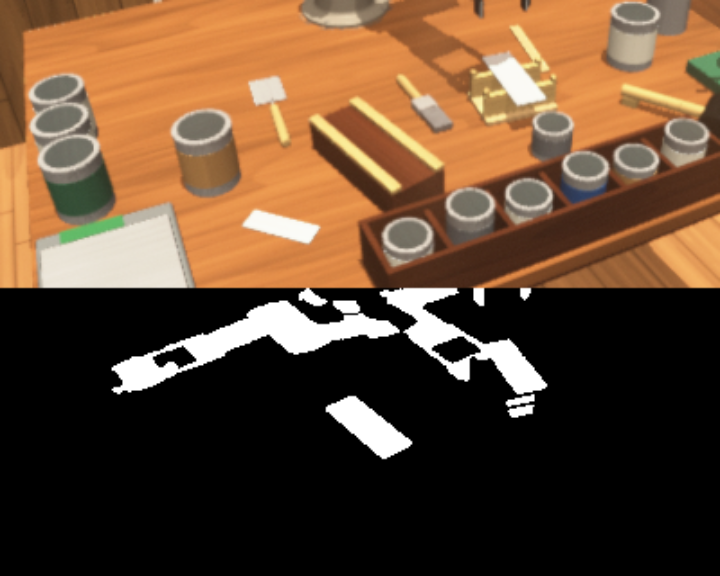

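The panel lies across both bars at (512,78). The difference image shows only the panel's old and new places and the arm with its shadow, so no bystander moved.

```bash
python3 -c "
from bench import *
print(job_done(),get_state()['t'])"
```

```text
the job is handed in; nothing more can be done
the job is handed in; nothing more can be done
```

The panel is lying flat across both bars of the painting stand, released, and the job is handed in at about 15 s of robot time.

- **What I did:** I pressed shut fingers on the larger panel (180×60 mm, in the channel) with 5–8 N and slid it about 88 mm. That left about 70 mm hanging past the front edge. I then gripped it by that end, carried it over, lowered it until it touched at about 8 N, and let go.
- **Placement:** the last wrist view put the panel's centre at (0.542, 0.161) with yaw −5.9°. The stand measured (0.543, 0.1605) with yaw about −5.9°, so it is centred to about 1–1.5 mm and square to a few tenths of a degree.
- **Surroundings:** comparing the first and last scene pictures showed only the panel and the arm with its shadow had changed. No tin or tool moved.
- **What disagreed:** the final top-camera reading of the panel did not match (135×64 mm after the slide, 128×58 mm after placing), most likely because the arm hid part of it. I relied on the wrist view instead. The gripper read 58 mm on the 60 mm wide panel, but the panel stayed level in the grip.

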